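# Clamp a drone arm block down in its spring nest and bolt it

## Task

Lay the black arm joint block in the spring nest of the jig and let go of it; swing the red toggle handle over until the clamp is fully home on the block, and while it is clamped down slide the brass bolt fully across it into its keeper. Then swing the handle all the way back open, so that the bolt alone holds the block down, and leave the other things on the bench where they are.

Things in the scene. Friction and masses are not known exactly. Their poses are not given: they have to be found in the camera images.
- jig: the fixed jig: aluminium plate, 235 x 290 x 12 mm, with spring nest, toggle clamp, bolt and lamp. Origin at bench height directly below the nest's centre; z up; x points from the clamp to the nest, y from the nest to the bolt's knob. 'jig (x, y, z)' below means mm in this frame. The plate spans x -175..60, y -120..170
- nest (a point): nest centre on the raised orange lifter, jig (0, 0, 28). Pocket 57 (x) by 47 (y) mm between steel sides that flare outward at the top: walls along both y sides up to z 46, ledges at both x ends up to z 35. The lifter is sprung: 3 N starts it, 5 N presses it 8 mm down
- block_center (a point): centre of the loose black block, 50 (x) x 40 (y) x 40 (z) mm, 0.11 to 0.22 kg; orange line on its long sides, tube bore in its x ends. It goes in the nest with its x along the jig's x, either way round; take it by the x ends, 50 mm apart. Its centre in jig z: 48 on the raised lifter, about 40 clamped, 42 under the bolt alone. Until pressed down it stops the bolt
- handle (a joint): angle of the toggle handle: 0 = upright, clamp fully home (past centre, at its stop); 1.35 rad = fully open, leaning back to the jig's -x. Starts at 1.25 to 1.35 and stays where it is left; 3 to 5 N at the grip moves it. The clamp arm follows and bears on the block below 0.4 rad
- handle_grip (a point): centre of the red grip at the handle's end, a cylinder 24 mm across, 26 mm long, lying along the jig's y. With the handle at angle h it is at jig (-131 - 85 sin h, 0, 52 + 85 cos h); the handle's pivot is at jig (-131, 0, 52), its rod is 10 mm thick
- clamp_pivot (a point): pivot of the steel clamp arm, jig (-105, 0, 75), in a red bracket x -145..-90, y -17..17, up to z 87. The arm is 14 mm wide; home it reaches to x -4 with its screw up to z 91; open it stands upright, up to about z 185
- bolt (a joint): travel of the brass bolt: 0 = drawn back, 0.085 m = fully home in the keeper, at its stop. It slides to the jig's -y, starts at 0 to 0.010 m, stays where it is left; about 2 N moves it
- bolt_knob (a point): grip point on the bolt's black upright knob, 14 mm across, top at z 113: the point is at jig (18, 125 - travel, 97) mm. The bolt is 10 mm thick along y at x 18, z 67, in open-topped guides at y 34..96, x 5..31, up to z 73
- keeper (a point): centre of the keeper's hole, jig (18, -40, 67); keeper block x 5..31, y -48..-32, up to z 79
- lamp (a point): centre of the fixed white lamp bar: x -122..-87, y -118..48, z 258..272 of the jig. It hangs above and just in front of the upright handle, so that a hand holding the upright handle must lean back towards the jig's -x by 25 to 50 degrees
- lamp_post (a point): foot of the lamp's upright post, 18 mm thick, at jig (-104, -105), up to z 272
- canister: black screw-lid canister, 68 mm across, 75 mm high, origin at the centre of its underside; leave it alone
- spool: white spool, 54 mm across, 45 mm high, origin at the centre of its underside; leave it alone
- grease_jar: white jar with red cap, 54 mm across, 55 mm high, origin at the centre of its underside; leave it alone
- battery: blue battery pack 110 x 45 x 40 mm, lying flat, origin at the centre of its underside; leave it alone
- tube: black carbon tube 28 mm across, 200 mm long, lying with a black clamp collar on it, origin under its middle; leave it alone
- driver: yellow-handled screwdriver lying on the bench; leave it alone
Mind the look-alikes: they are no part of the job. There is more than one size of the part that bears block_center; the job needs the middle-sized.

How it is judged:
By the outcome, as a careful person would: the job done as asked, in the order asked, and still so for the second after the job is handed in, with the robot touching nothing.
It also fails if it takes over 72 s, if anything falls off the work surface, if the arm or the gripper's body presses on something with over 40 N, if the wrist force passes 120 N, or if a joint passes its speed limit or range.

## Robot

A 7-joint arm with a two-finger parallel gripper is mounted at the origin on the work surface. World frame = base frame: x ahead of the robot, y to its left, z up, the work surface at z = 0. Lengths are in m, angles in rad, forces in N, time in s.
With the tool pointing down it reaches from about 0.425 to 0.875 m from the base axis. Payload 8.4 kg.
Tool frame: the origin (TCP) lies at the very end of the fingers, on their centre line; the grasp point (between the pads) lies 19 mm behind it (ctrl.hold_point_z is the z of the grasp point in the tool frame, in m); z points along the fingers, y is the line along which they close (so a half turn about z gives the same grasp; the last joint's range is limited). The gripper opens to 85 mm and grips with 20 to 120 N. Pads are 22 mm wide; open, the fingers measure 114 mm over their backs; the gripper's body (76 mm by 85 mm) begins 54 mm behind the grasp point. The pads swing forward as they close: fully open they stand 13 mm farther back than shut.
Start: joints at [1.125, 0.333, 0.04, 1.465, -0.013, 1.343, -0.059], TCP at [0.221, -0.611, 0.231] pointing down, gripper open.
Joint ranges: [-2.58, 2.58], [-0.38, 2.09], [-1.3, 1.39], [0.25, 2.4], [-1.5, 4.64], [0.08, 2.09], [-2.65, 2.65]. Speed limits (rad/s): [2.22, 2.22, 2.79, 2.79, 3.14, 3.14, 3.14].

## Interface

Orientations are given as a unit quaternion [w, x, y, z].
In Python, from station import ctrl, fingers, optics, nets, status gives the robot as it stands. Calls block until the motion is done:
- ctrl.move_pose(position, orientation): joint-space move of the TCP to a pose.
- ctrl.servo_line(position, rate=0.15, ori=None): straight line of the TCP; ori=None keeps the orientation; rate is the mean speed in m/s.
- ctrl.set_joints(angles): joint-space move.
- fingers.gripper_open() and fingers.gripper_close(squeeze=None): open the fingers fully, or close them until they stop; squeeze is the grip in N (None keeps the last).
- ctrl.sleep(seconds).
- ctrl.inverse_kinematics(position, orientation): joint angles nearest the present ones, or None.
- optics.snapshot(name): name is "scene" or "top"; returns (picture, depth): 420x560x3 uint8, red, green, blue; 420x560 float32, m along the optical axis (not along the pixel's ray), 0 where there is no reading.
- optics.camera_info(name): a dict with "camera_matrix" (3x3 intrinsics, pixels), "view" (4x4, takes a point from world to camera coordinates). Camera axes: x right, y down, z forward; pixel columns grow to the right and rows downward; lengths in m; the calibration is good to about 2 mm. A picture is of the moment at which its call begins. camera_info takes no time and is no camera call.
A pose or a line that the arm cannot do raises ctrl.PlanningError and nothing moves.
- ctrl.finish_job(): hands the job in; it is judged then, once.
Trained networks look in the newest picture that a camera, given by its name, has taken for a name from the list of things; names that differ only in an ending like _2 or _b are one class to them, and where a whole thing is asked for, a point or a joint stands for the part that bears it (a point fixed in the world has none). Each returns a list of dicts, best first, with "confidence" (0 to 1); they miss things now and then, are a little off and sometimes report something else, mostly with a low value. They report only what shows in the picture. A call takes as long as a camera call. They do not tell look-alikes from the thing itself.
- nets.find_in(query, camera): "point" ([x, y, z] in m, in the coordinates of the camera as it stood for that picture, good to about 4 mm: the middle of the surface that is visible of it).
- nets.cut_out(query, camera): "region" (420x560 bool, what is visible of it).
- nets.mark_of(query, camera): "point" ([x, y, z] in m, in the coordinates of the camera as it stood for that picture, good to about 4 mm: a listed point, or the origin of a listed thing).
Readings, each from a call of its own:
- status.read_clock(): time.
- status.read_joints(): joint angles.
- status.read_dq(): joint speeds.
- status.read_joint_torque(): joint torques, N m.
- status.read_position(): TCP position.
- status.read_ee_rot(): TCP orientation.
- status.read_ft_force(): force on the tool from outside, world axes, zero at the start.
- status.read_torque(): the same for the moment, N m.
- status.read_finger_gap(): opening from 0.0 (shut) to 1.0 (fully open).
- status.read_grip_force(): force on a finger pad.
Only numpy, scipy, OpenCV 4.12 (cv2) and the standard library are available. Lean on these libraries where they do the work, as an engineer would, in place of code of your own. Each camera call takes 0.05 s, during which the arm holds its last target. There are 200 camera calls.

## Working session

There is one attempt and no reset: what is moved stays moved. The work goes in short steps, each a Python script; the robot and the scene stay as the last script left them, time stands still between calls to the robot, and variables do not carry over. Pictures are saved under pics/ and viewed, at most 10 in all, crops included, and the job is handed in when it is done.

```bash
ls; mkdir -p pics
cat > h.py <<'E'
import numpy as np, cv2
from station import ctrl, fingers, optics, nets, status
def info(c):
    i=optics.camera_info(c); return np.array(i["camera_matrix"]),np.array(i["view"])
def c2w(p,c):
    K,V=info(c); return (np.linalg.inv(V)@np.r_[p,1])[:3]
def w2px(p,c):
    K,V=info(c); q=K@(V@np.r_[p,1])[:3]; return q[:2]/q[2]
def cloud(d,c):
    K,V=info(c); h,w=d.shape; u,v=np.meshgrid(np.arange(w),np.arange(h))
    P=np.stack([(u-K[0,2])/K[0,0]*d,(v-K[1,2])/K[1,1]*d,d,np.ones_like(d)],-1)
    return (P@np.linalg.inv(V).T)[...,:3]
E
python3 - <<'E'
from h import *
for c in ("scene","top"):
    im,d=optics.snapshot(c); np.savez(f"/tmp/{c}0.npz",im=im,d=d)
    cv2.imwrite(f"pics/{c}0.png",cv2.cvtColor(im,cv2.COLOR_RGB2BGR))
    for q in ["jig","nest","block_center","handle_grip","clamp_pivot","bolt_knob","keeper","lamp","lamp_post"]:
        print(c,q,[(np.round(c2w(r["point"],c),3).tolist(),round(r["confidence"],2)) for r in nets.mark_of(q,c)])
    print(np.linalg.inv(info(c)[1])[:3,3])
print(status.read_clock())
E
```

```text
pics
scene jig [([0.585, 0.058, 0.002], 0.56)]
scene nest [([0.584, 0.053, 0.027], 0.66)]
scene block_center [([0.583, -0.274, 0.014], 0.78), ([0.537, -0.483, 0.028], 0.75), ([0.606, -0.367, 0.024], 0.7)]
scene handle_grip [([0.639, -0.153, 0.073], 0.77)]
scene clamp_pivot [([0.609, -0.048, 0.077], 0.83)]
scene bolt_knob [([0.464, 0.048, 0.099], 0.56)]
scene keeper [([0.617, 0.08, 0.067], 0.65)]
scene lamp [([0.646, -0.036, 0.266], 0.68), ([0.743, -0.289, -0.003], 0.3)]
scene lamp_post [([0.713, -0.023, 0.015], 0.74)]
[ 1.15282131 -0.10754492  1.0128334 ]
top jig [([0.583, 0.06, -0.002], 0.62)]
top nest [([0.586, 0.061, 0.025], 0.57)]
top block_center [([0.536, -0.481, 0.023], 0.89), ([0.605, -0.362, 0.018], 0.7), ([0.579, -0.273, 0.015], 0.58)]
top handle_grip [([0.632, -0.152, 0.068], 0.6)]
top clamp_pivot [([0.607, -0.045, 0.074], 0.96), ([0.603, 0.372, -0.003], 0.56)]
top bolt_knob [([0.465, 0.048, 0.099], 0.61), ([0.737, -0.288, -0.001], 0.4)]
top keeper [([0.619, 0.086, 0.067], 0.92)]
top lamp [([0.645, -0.041, 0.264], 0.79)]
top lamp_post []
[ 0.46781316 -0.05720491  1.32453342]
1.0
```

View pics/scene0.png

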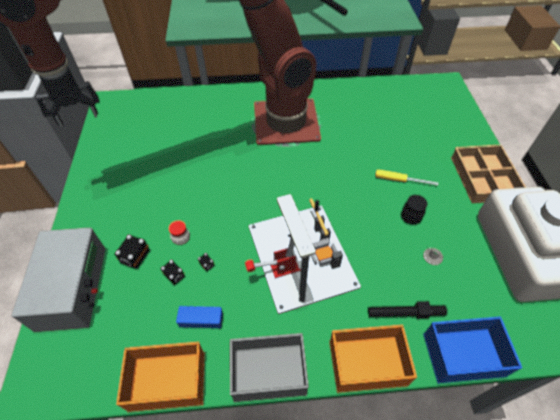

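View pics/top0.png

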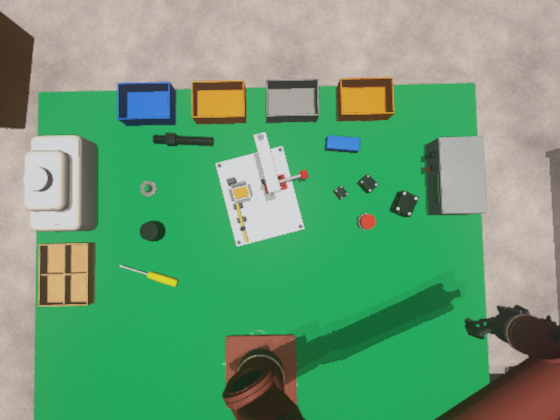

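Run:
```python
from h import *
# jig pose by fit of mark points (median of both cams), yaw + xy
J={"nest":(0,0,28),"clamp_pivot":(-105,0,75),"keeper":(18,-40,67),"handle_grip":(-131-85*np.sin(1.3),0,52+85*np.cos(1.3)),"lamp":(-104.5,-35,265)}
W={"nest":[(.584,.053),(.586,.061)],"clamp_pivot":[(.609,-.048),(.607,-.045)],"keeper":[(.617,.080),(.619,.086)],"handle_grip":[(.639,-.153),(.632,-.152)],"lamp":[(.646,-.036),(.645,-.041)]}
A=np.array([J[k][:2] for k in W])/1000; B=np.array([np.mean(W[k],0) for k in W])
a=(A-A.mean(0))[:,0]+1j*(A-A.mean(0))[:,1]; b=(B-B.mean(0))[:,0]+1j*(B-B.mean(0))[:,1]
yaw=np.angle((np.conj(a)*b).sum()); R=np.array([[np.cos(yaw),-np.sin(yaw)],[np.sin(yaw),np.cos(yaw)]])
t=B.mean(0)-R@A.mean(0); print("jig",yaw,np.degrees(yaw),t); print(np.round(A@R.T+t-B,4))
# blocks from top depth
D=np.load("/tmp/top0.npz"); P=cloud(D["d"],"top")
for c in [(.583,-.274),(.537,-.483),(.606,-.367)]:
    m=(np.hypot(P[...,0]-c[0],P[...,1]-c[1])<.045)&(P[...,2]>.012)&(D["d"]>0)
    z=np.median(np.sort(P[m][:,2])[-200:]); s=m&(P[...,2]>z-.006)
    n,l,st,ce=cv2.connectedComponentsWithStats(s.astype(np.uint8)); k=1+np.argmax(st[1:,4])
    r=cv2.minAreaRect((P[l==k][:,:2]*1000).astype(np.float32)); print(c,"top z",z,r, st[k])
```

```text
jig 1.8116898699432786 103.80218333435488 [0.58453743 0.05546652]
[[-0.0005 -0.0015]
 [ 0.0016 -0.    ]
 [ 0.0011 -0.0005]
 [-0.0002  0.0012]
 [-0.002   0.0008]]
(0.583, -0.274) top z 0.02904524424404742 ((578.9541625976562, -276.0559387207031), (37.211708068847656, 30.668296813964844), 41.020530700683594) [335 185  14  14 103]
(0.537, -0.483) top z 0.05719022198919288 ((536.2045288085938, -480.44970703125), (57.60139083862305, 70.40739440917969), 64.78019714355469) [395 190  24  26 377]
(0.606, -0.367) top z 0.03787906415902176 ((606.34765625, -365.1627502441406), (50.010643005371094, 40.469886779785156), 41.20476531982422) [360 173  19  19 192]
```

The top view shows the jig at about px (262,195), with the black blocks at (341,192) small, (369,184) middle and (404,204) large. The middle one measures 50x40x38 mm, so it is the part. The scene view agrees, and the jig fit leaves residuals under 2 mm. Next I'll check the jig pose against the plate edges and check IK for the key poses.

```bash
cat >> h.py <<'E'
from scipy.spatial.transform import Rotation as Ro
YAW=1.8117; T=np.array([.5845,.0555])
def J(x,y,z):
    return np.r_[Ro.from_euler("z",YAW).apply([x/1e3,y/1e3,z/1e3])+np.r_[T,0]]
def q(z,y):   # quaternion with tool z along z and tool y along y (world)
    z=np.array(z,float);y=np.array(y,float); r=Ro.from_matrix(np.c_[np.cross(y,z),y,z]).as_quat(); return r[[3,0,1,2]]
def Jd(v): return Ro.from_euler("z",YAW).apply(v)
def qdown(a): return q([0,0,-1],[np.cos(a),np.sin(a),0])
def qh(lean,s=1): return q(Jd([np.sin(lean),0,-np.cos(lean)]),Jd([0,s,0]))
def hand(h,lean,back=0): # TCP for hold point at grip
    g=J(-131-85*np.sin(h),0,52+85*np.cos(h)); return g+Jd([np.sin(lean),0,-np.cos(lean)])*(ctrl.hold_point_z*-1 if ctrl.hold_point_z<0 else .019)-Jd([np.sin(lean),0,-np.cos(lean)])*back
E
python3 - <<'E'
from h import *
D=np.load("/tmp/top0.npz"); P=cloud(D["d"],"top"); im=D["im"].astype(int)
white=(im.min(-1)>140)&(abs(P[...,2]-.012)<.008)&(abs(P[...,0]-.57)<.25)&(abs(P[...,1]+0)<.25)
n,l,st,ce=cv2.connectedComponentsWithStats(white.astype(np.uint8)); k=1+np.argmax(st[1:,4])
m=np.isin(l,[i for i in range(1,n) if st[i,4]>150])
r=cv2.minAreaRect((P[m][:,:2]*1000).astype(np.float32)); print(r,"z",np.median(P[m][:,2]))
print("expected centre",J(-57.5,25,12)," hp",ctrl.hold_point_z)
for nm,p,ors in [("block",[.6063,-.3652,.2],[qdown(np.radians(41.2)),qdown(np.radians(221.2))]),("nest",J(0,0,38),[qdown(YAW),qdown(YAW+np.pi)]),("nesthi",J(0,0,340),[qdown(YAW),qdown(YAW+np.pi)]),
  ("knob0",J(18,120,83),[qdown(YAW),qdown(YAW+np.pi)])]+[(f"h{h}_{ln}",hand(h,np.radians(ln),b),[qh(np.radians(ln),1),qh(np.radians(ln),-1)]) for ln in (35,42) for h,b in ((1.3,.1),(1.3,0),(.7,0),(0,0),(0,.1))]:
    print(nm,np.round(p,3),[None if s is None else np.round(s,2).tolist() for s in (ctrl.inverse_kinematics(list(p),list(o)) for o in ors)])
E
```

```text
((573.6234130859375, -3.759796142578125), (290.2314453125, 236.64361572265625), 13.49618911743164) z 0.011044557971122027
expected centre [ 0.5739403  -0.00630407  0.012     ]  hp -0.0187
block [ 0.606 -0.365  0.2  ] [[0.76, 0.5, -0.41, 1.32, 0.2, 1.36, 1.07], [0.49, 0.47, -0.01, 1.34, 0.01, 1.33, -1.95]]
nest [0.584 0.056 0.038] [[0.53, 0.54, -0.88, 1.79, 0.48, 1.04, 1.28], [0.37, 0.47, -0.66, 1.79, 0.34, 0.99, -1.76]]
nesthi [0.584 0.056 0.34 ] [[0.49, 0.26, -0.82, 1.41, 0.19, 1.55, 1.5], [0.42, 0.24, -0.72, 1.42, 0.16, 1.54, -1.62]]
knob0 [0.464 0.044 0.083] [[0.56, 0.18, -0.8, 2.04, 0.15, 0.99, 1.5], [0.52, 0.17, -0.75, 2.04, 0.14, 0.98, -1.63]]
h1.3_35 [ 0.646 -0.197  0.141] [[0.45, 0.74, 0.03, 1.17, -0.47, 1.65, -2.36], [0.73, 0.79, -0.47, 1.15, -0.18, 1.61, 0.59]]
h1.3_35 [ 0.633 -0.141  0.059] [[0.42, 0.74, -0.02, 1.35, -0.47, 1.46, -2.35], [0.73, 0.8, -0.52, 1.33, -0.15, 1.41, 0.58]]
h0.7_35 [ 0.626 -0.114  0.102] [[0.4, 0.67, -0.03, 1.38, -0.47, 1.48, -2.39], [0.73, 0.74, -0.55, 1.36, -0.17, 1.44, 0.54]]
h0_35 [ 0.613 -0.061  0.122] [[0.37, 0.59, -0.07, 1.47, -0.48, 1.45, -2.45], [0.73, 0.67, -0.62, 1.44, -0.19, 1.39, 0.48]]
h0_35 [ 0.627 -0.117  0.204] [[0.39, 0.59, -0.01, 1.29, -0.48, 1.64, -2.46], [0.73, 0.65, -0.56, 1.27, -0.21, 1.59, 0.49]]
h1.3_42 [ 0.648 -0.204  0.135] [[0.47, 0.83, 0.06, 1.09, -0.56, 1.76, -2.33], [0.74, 0.88, -0.45, 1.06, -0.25, 1.7, 0.62]]
h1.3_42 [ 0.632 -0.139  0.061] [[0.44, 0.81, 0.0, 1.29, -0.55, 1.56, -2.3], [0.74, 0.87, -0.5, 1.27, -0.23, 1.5, 0.63]]
h0.7_42 [ 0.626 -0.113  0.103] [[0.42, 0.73, -0.0, 1.33, -0.56, 1.58, -2.35], [0.74, 0.8, -0.53, 1.31, -0.25, 1.51, 0.58]]
h0_42 [ 0.613 -0.06   0.123] [[0.38, 0.65, -0.04, 1.43, -0.57, 1.53, -2.4], [0.74, 0.73, -0.59, 1.4, -0.27, 1.46, 0.53]]
h0_42 [ 0.629 -0.125  0.197] [[0.41, 0.67, 0.02, 1.24, -0.57, 1.73, -2.41], [0.74, 0.72, -0.53, 1.21, -0.29, 1.66, 0.53]]
```

```bash
sed -i 's/^YAW=.*/YAW=1.808; T=np.array([.5845,.0570])/' h.py
python3 - <<'E'
from h import *
o=qdown(np.radians(41.2)); B=[.6063,-.3652]
ctrl.move_pose([*B,.16],o); fingers.gripper_open()
ctrl.servo_line([*B,.011],rate=.12)
fingers.gripper_close(squeeze=40)
print(status.read_finger_gap(),status.read_grip_force(),status.read_ft_force())
ctrl.servo_line([*B,.34],rate=.25)
print(status.read_finger_gap(),status.read_grip_force(),status.read_ft_force(),status.read_clock())
ctrl.servo_line(J(0,0,340),rate=.25,ori=qdown(YAW))
print(status.read_finger_gap(),status.read_clock(),status.read_position())
im,d=optics.snapshot("scene"); cv2.imwrite("pics/s1.png",cv2.cvtColor(cv2.resize(im[100:330,150:450],None,fx=2.4,fy=2.4),cv2.COLOR_RGB2BGR))
for c in ("scene","top"):
    if c=="top": optics.snapshot(c)
    for k in ("block_center","nest","keeper"): print(c,k,[(np.round(c2w(r["point"],c),3).tolist(),round(r["confidence"],2)) for r in nets.mark_of(k,c)])
print(J(0,0,28),J(18,-40,67))
E
```

```text
0.5764458532996061 42.92276859283447 [-1.31586654 -0.03480552  5.01308615]
0.5756502489650065 42.20674216747284 [-0.29306695  0.45295616 -1.69420806] 6.1917
0.5813997870200444 8.0333 [0.58482046 0.05536613 0.33977308]
scene block_center [([0.538, -0.48, 0.028], 0.88), ([0.583, 0.053, 0.35], 0.76), ([0.582, -0.276, 0.015], 0.76)]
scene nest [([0.584, 0.055, 0.028], 0.72), ([0.465, 0.345, 0.0], 0.49)]
scene keeper [([0.62, 0.081, 0.072], 0.88), ([0.609, 0.367, -0.005], 0.28)]
top block_center [([0.536, -0.479, 0.025], 0.8), ([0.58, -0.275, 0.015], 0.45), ([0.643, -0.04, 0.265], 0.34)]
top nest [([0.585, 0.061, 0.029], 0.79)]
top keeper [([0.615, 0.089, 0.069], 0.59)]
[0.5845 0.057  0.028 ] [0.61915022 0.0838954  0.067     ]
```

View pics/s1.png

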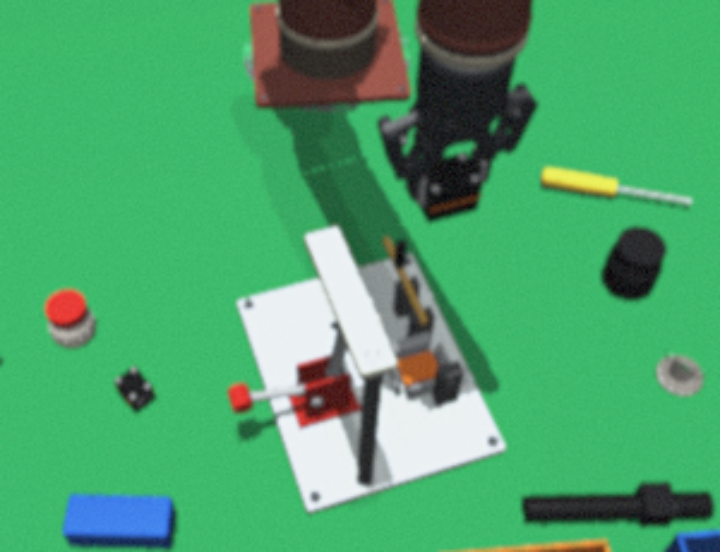

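The picture shows the block held at px (450,190), with the orange nest at (418,367) clear. The nest marks agree with my jig pose to 1 mm, so I'm lowering the block into it.

Run:
```python
from h import *
ctrl.servo_line(J(0,0,90),rate=.2); f0=status.read_ft_force()
for z in (60,52,47,43,40.5,39):
    ctrl.servo_line(J(0,0,z),rate=.06); df=status.read_ft_force()-np.array(f0)
    print(z,np.round(df,1),np.round(status.read_position(),4))
    if np.linalg.norm(df)>12: break
else:
    fingers.gripper_open(); ctrl.servo_line(J(0,0,150),rate=.2)
print(J(0,0,39),status.read_clock())
ctrl.servo_line(J(0,60,330),rate=.3)
ctrl.servo_line(J(-240,60,330),rate=.3,ori=qh(np.radians(40),-1))
im,d=optics.snapshot("scene"); cv2.imwrite("pics/s2.png",cv2.cvtColor(cv2.resize(im[170:320,220:400],None,fx=4,fy=4),cv2.COLOR_RGB2BGR))
print([(np.round(c2w(r["point"],"scene"),3).tolist(),round(r["confidence"],2)) for k in ("block_center","handle_grip") for r in nets.mark_of(k,"scene")])
print(J(0,0,48),status.read_clock())
```

```text
60 [-1.2 -0.6 -0.2] [0.5845 0.0571 0.0599]
52 [-1.4 -0.4 -0.2] [0.5842 0.0569 0.0516]
47 [-1.1 -0.2 -0. ] [0.5842 0.057  0.0467]
43 [-1.3  0.6  0.2] [0.5843 0.0569 0.0427]
40.5 [-0.4  0.1 -0.3] [0.5844 0.057  0.0403]
39 [-1.   0.7  2.7] [0.5847 0.0571 0.0392]
[0.5845 0.057  0.039 ] 12.925
[([0.538, -0.485, 0.029], 0.85), ([0.583, 0.054, 0.051], 0.73), ([0.583, -0.277, 0.016], 0.69), ([0.637, -0.155, 0.073], 0.67)]
[0.5845 0.057  0.048 ] 15.7
```

View pics/s2.png

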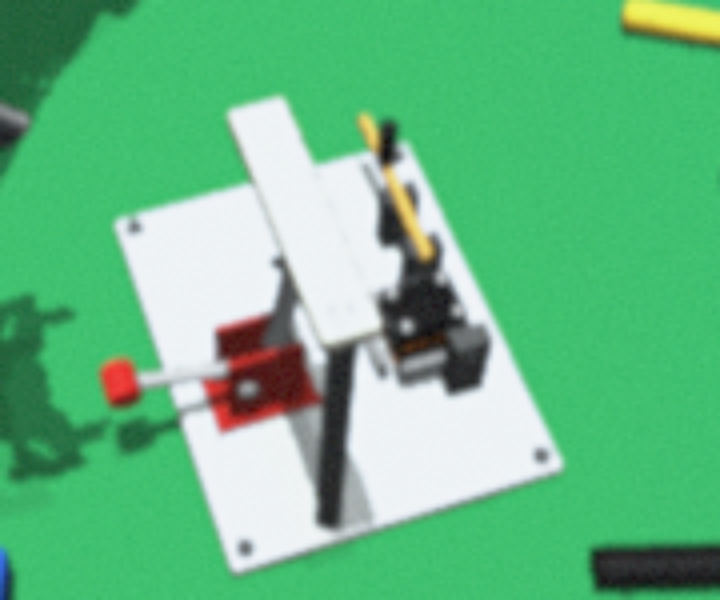

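The block sits in the nest at px (420,320), orange line level, at its nominal height of about 50 mm. The red grip is at (120,382), still open. Next I grip the handle by its ends and swing it over.

```bash
cat >> h.py <<'E'
L=np.radians(40)
def swing(hs,rate=.12,lim=60):
    for h in hs:
        ctrl.servo_line(hand(h,L),rate=rate); f=np.array(status.read_ft_force()); p=status.read_position()-hand(h,L)
        print(round(h,2),np.round(Jd([0,0,1])*0+Ro.from_euler("z",-YAW).apply(f),1),"err",np.round(1e3*Ro.from_euler("z",-YAW).apply(p),1))
        if np.linalg.norm(f)>lim: print("STOP"); break
E
python3 - <<'E'
from h import *
o=qh(L,-1)
ctrl.move_pose(hand(1.32,L,.1),o); ctrl.servo_line(hand(1.32,L),rate=.15)
fingers.gripper_close(squeeze=40); print(status.read_finger_gap()*85,status.read_grip_force(),np.round(status.read_ft_force(),1))
swing(np.linspace(1.32,0,9)[1:]); swing([-.02,-.04],lim=30)
print(status.read_finger_gap()*85,status.read_clock())
im,d=optics.snapshot("scene"); cv2.imwrite("pics/s3.png",cv2.cvtColor(cv2.resize(im[150:320,200:400],None,fx=3.5,fy=3.5),cv2.COLOR_RGB2BGR))
E
```

```text
25.20601873795898 43.10475289821625 [ 5.2 -0.   0.6]
1.16 [-0.6 -4.8  1.8] err [ 0.  -0.7  0.5]
0.99 [ 0.1 -5.9  1.9] err [ 0.1 -0.6  0.4]
0.82 [-0.2 -6.3  1.5] err [-0.  -0.6  0.2]
0.66 [-1.7 -7.1  2.4] err [-0.2 -0.7  0.2]
0.5 [-0.7 -7.   2.3] err [-0.3 -0.7  0.3]
0.33 [-2.2 -6.9  3.1] err [-0.6 -0.7  0.4]
0.17 [-3.5 -7.2  3.8] err [-1.  -0.7  0.4]
0.0 [-3.9 -6.6  4.9] err [-0.9 -0.7  0.6]
-0.02 [-5.5 -5.7  6.7] err [-2.  -0.8  0.6]
-0.04 [-6.1 -6.5  7.1] err [-2.3 -0.8  0.6]
25.663885371946463 20.5583
```

View pics/s3.png

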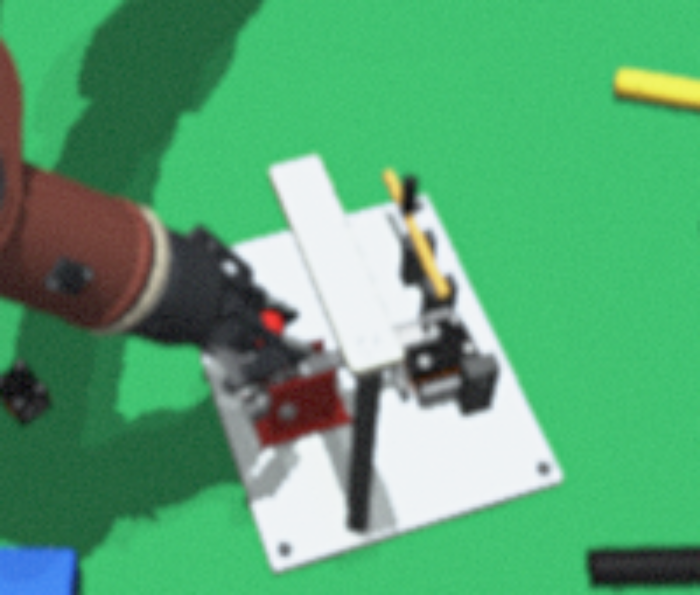

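Run:
```python
from h import *
swing([-.06,-.08,-.1,-.12,-.14,-.16],rate=.03,lim=28)
print(status.read_finger_gap()*85,status.read_clock())
```

```text
-0.06 [-6.6 -5.9  7.1] err [-2.5 -0.8  0.7]
-0.08 [-7.1 -5.3  7.8] err [-2.4 -0.8  0.7]
-0.1 [-6.5 -4.5  6.5] err [-2.3 -0.8  0.7]
-0.12 [-5.4 -5.   8.2] err [-2.3 -0.8  0.7]
-0.14 [-8.8 -5.6  8.6] err [-3.1 -0.8  0.8]
-0.16 [-14.6  -4.5  11.2] err [-4.8 -0.8  1. ]
25.59366240956168 22.1083
```

Run:
```python
from h import *
swing([-.18,-.20],rate=.03,lim=28)
p=np.array(status.read_position()); zt=Jd([np.sin(L),0,-np.cos(L)])
fingers.gripper_open(); ctrl.servo_line(p-.11*zt,rate=.2)
print(np.round(Ro.from_euler("z",-YAW).apply(p-.019*zt-np.r_[T,0])*1e3,1),status.read_clock())
ctrl.servo_line(J(-230,80,330),rate=.3)
for c in ("scene","top"):
    im,d=optics.snapshot(c)
    for k in ("handle_grip","clamp_pivot","block_center","bolt_knob"):
        print(c,k,[(np.round(Ro.from_euler("z",-YAW).apply(c2w(r["point"],c)-np.r_[T,0])*1e3).tolist(),round(r["confidence"],2)) for r in nets.mark_of(k,c)])
    if c=="scene": cv2.imwrite("pics/s4.png",cv2.cvtColor(cv2.resize(im[170:300,230:380],None,fx=4.6,fy=4.6),cv2.COLOR_RGB2BGR))
```

```text
-0.18 [-19.4  -2.5  14.8] err [-6.5 -0.9  1.2]
-0.2 [-24.4  -2.4  17.7] err [-8.1 -0.9  1.5]
STOP
[-122.4   -0.9  137. ] 23.9583
scene handle_grip []
scene clamp_pivot [([-104.0, -1.0, 80.0], 0.73), ([308.0, 49.0, 1.0], 0.51), ([299.0, -95.0, -0.0], 0.47)]
scene block_center [([-514.0, 171.0, 29.0], 0.85), ([-322.0, 80.0, 16.0], 0.78), ([-1.0, -1.0, 43.0], 0.68)]
scene bolt_knob [([15.0, 117.0, 98.0], 0.64)]
top handle_grip [([-133.0, 3.0, 131.0], 0.44)]
top clamp_pivot [([-104.0, -1.0, 74.0], 0.88)]
top block_center [([-507.0, 173.0, 26.0], 0.61), ([5.0, 1.0, 41.0], 0.57), ([-321.0, 84.0, 13.0], 0.46)]
top bolt_knob [([18.0, 118.0, 99.0], 0.51), ([18.0, -37.0, 66.0], 0.43)]
```

View pics/s4.png

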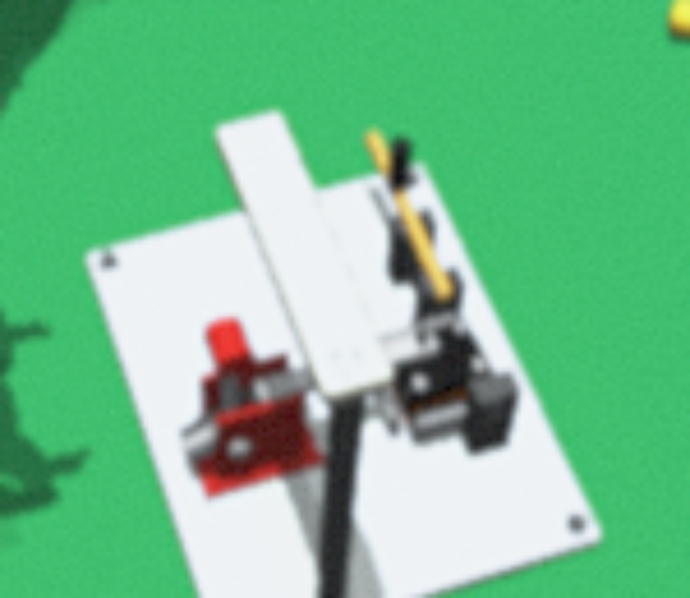

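The handle is upright at px (228,340) and the block is pressed down in the nest at (430,380), centre z about 42. The force rise at the end confirms the stop. The knob is at (400,155), jig y about 117.5, so I slide the bolt now.

Run:
```python
from h import *
R=Ro.from_euler("z",-YAW)
o=qdown(YAW); ctrl.servo_line(J(17,118,330),rate=.35,ori=o); ctrl.servo_line(J(17,118,84),rate=.2)
fingers.gripper_close(squeeze=50); f0=np.array(status.read_ft_force()); print(status.read_finger_gap()*85,status.read_grip_force(),np.round(R.apply(f0),1))
for y in (100,80,60,48,43,41,39.5,38,36.5,35,33.5,32,30.5):
    ctrl.servo_line(J(17,y,84),rate=.1 if y>45 else .03); f=R.apply(np.array(status.read_ft_force())-f0); e=R.apply(status.read_position()-J(17,y,84))*1e3
    print(y,np.round(f,1),np.round(e,1))
    if abs(f[1])>22: break
print(status.read_finger_gap()*85,status.read_clock())
```

```text
12.578007872965484 48.69005620479584 [-1.5  0.8  4. ]
100 [-2.1 -2.4 -0.2] [-0.4 -0.7  0.2]
80 [-2.3 -1.3  0.3] [-0.4 -0.3  0.3]
60 [-3.3 -2.7  0.8] [-0.5 -0.2  0.2]
48 [-3.8 -1.9  0.2] [-0.5 -0.   0.2]
43 [-3.2 -1.2  0.7] [-0.5  0.3  0.3]
41 [-3.8 -0.4  2.3] [-0.5  0.5  0.3]
39.5 [-2.8 -0.5  2.5] [-0.5  0.7  0.2]
38 [-3.3  6.7  9.3] [-0.5  2.2  0.2]
36.5 [-2.5 14.  16.5] [-0.5  3.6  0.1]
35 [-1.7 23.2 23.9] [-0.5  5.   0. ]
12.685575251732423 31.875
```

Run:
```python
from h import *
R=Ro.from_euler("z",-YAW)
fingers.gripper_open(); ctrl.servo_line(J(17,38,330),rate=.3)
ctrl.servo_line(J(-220,70,330),rate=.3,ori=qh(L,-1))
for c in ("top","scene"):
    optics.snapshot(c); print([(np.round(R.apply(c2w(r["point"],c)-np.r_[T,0])*1e3).tolist(),round(r["confidence"],2)) for k in ("bolt_knob","handle_grip") for r in nets.mark_of(k,c)])
ctrl.servo_line(hand(0,L,.11),rate=.3); ctrl.servo_line(hand(0,L),rate=.15)
fingers.gripper_close(squeeze=40); print(status.read_finger_gap()*85,np.round(R.apply(status.read_ft_force()),1),status.read_clock())
swing(np.linspace(0,1.3,9)[1:]); swing([1.34,1.38,1.42,1.46],rate=.05,lim=28)
print(status.read_finger_gap()*85,status.read_clock())
```

```text
[([17.0, 45.0, 97.0], 0.47), ([-134.0, 4.0, 133.0], 0.58)]
[([17.0, 37.0, 97.0], 0.67), ([-134.0, -4.0, 136.0], 0.57), ([-108.0, -107.0, 14.0], 0.36)]
25.369567100705606 [-2.3 -4.1  0.8] 37.775
0.16 [ 0.4 -4.3  1. ] err [ 0.2 -0.7  0.3]
0.32 [ 0.3 -5.5 -0.4] err [ 0.2 -0.7  0.1]
0.49 [ 0.4 -5.2  0.2] err [ 0.7 -0.6  0.3]
0.65 [ 2.2 -3.8  4. ] err [ 1.2 -0.6  0.6]
0.81 [ 2.4 -5.7  2.2] err [ 0.4 -0.6  0.2]
0.98 [ 0.3 -4.7  2.1] err [ 0.1 -0.6  0.1]
1.14 [-0.5 -5.   0.9] err [-0.4 -0.6 -0.1]
1.3 [-2.3 -5.8  0.9] err [-0.9 -0.6 -0.3]
1.34 [-3.1 -4.6  2.9] err [-0.9 -0.6  0.3]
1.38 [-3.5 -4.9  3.9] err [-0.9 -0.6  0.4]
1.42 [-3.7 -4.5  3.6] err [-1.  -0.7  0.4]
1.46 [-4.  -5.5  2.5] err [-1.2 -0.6  0.3]
25.469431427050274 40.9083
```

Run:
```python
from h import *
swing([1.5,1.54,1.58,1.62,1.66],rate=.05,lim=28)
print(status.read_finger_gap()*85,status.read_clock())
im,d=optics.snapshot("scene"); cv2.imwrite("pics/s5.png",cv2.cvtColor(cv2.resize(im[170:300,230:380],None,fx=4.6,fy=4.6),cv2.COLOR_RGB2BGR))
```

```text
1.5 [-4.1 -3.4  9.2] err [-1.1 -0.7  1.1]
1.54 [-4.2  4.7 27. ] err [-1.  -0.7  4.2]
1.58 [-4.3 10.  41.5] err [-1.  -0.8  6.7]
STOP
25.01310451543641 41.6583
```

View pics/s5.png

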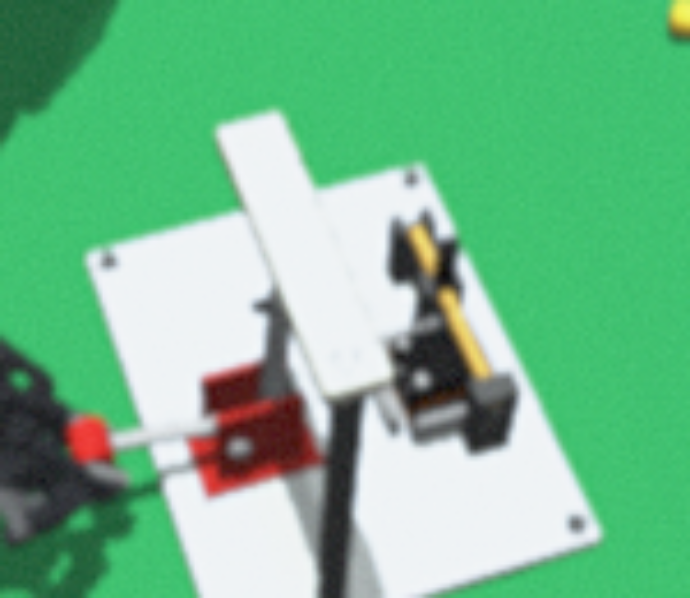

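The handle is at its open stop (red grip at px (88,438), upward force rising). The clamp arm is upright and the brass bolt runs across the block into the keeper at (490,390). Next I let go, back away and check.

Run:
```python
from h import *
R=Ro.from_euler("z",-YAW)
zt=Jd([np.sin(L),0,-np.cos(L)]); fingers.gripper_open()
ctrl.servo_line(np.array(status.read_position())-.13*zt,rate=.15); ctrl.servo_line(J(-330,120,330),rate=.3)
for c in ("top","scene"):
    im,d=optics.snapshot(c); print(c,[(k,np.round(R.apply(c2w(r["point"],c)-np.r_[T,0])*1e3).tolist(),round(r["confidence"],2)) for k in ("bolt_knob","handle_grip","block_center") for r in nets.mark_of(k,c)])
cv2.imwrite("pics/s6.png",cv2.cvtColor(cv2.resize(im[170:300,200:380],None,fx=4.4,fy=4.4),cv2.COLOR_RGB2BGR))
print(status.read_clock(), np.round(status.read_ft_force(),1))
```

```text
top [('bolt_knob', [20.0, 41.0, 99.0], 0.52), ('handle_grip', [-214.0, 4.0, 67.0], 0.59), ('block_center', [4.0, 1.0, 43.0], 0.52), ('block_center', [-321.0, 85.0, 14.0], 0.52), ('block_center', [-509.0, 174.0, 26.0], 0.45)]
scene [('bolt_knob', [15.0, 40.0, 99.0], 0.46), ('handle_grip', [-218.0, -2.0, 70.0], 0.68), ('handle_grip', [-109.0, -110.0, 13.0], 0.23), ('block_center', [0.0, 1.0, 43.0], 0.84), ('block_center', [-517.0, 174.0, 26.0], 0.67), ('block_center', [-103.0, -38.0, 267.0], 0.6), ('block_center', [-322.0, 79.0, 13.0], 0.46)]
44.6667 [ 0.  -0.5  0.4]
```

View pics/s6.png

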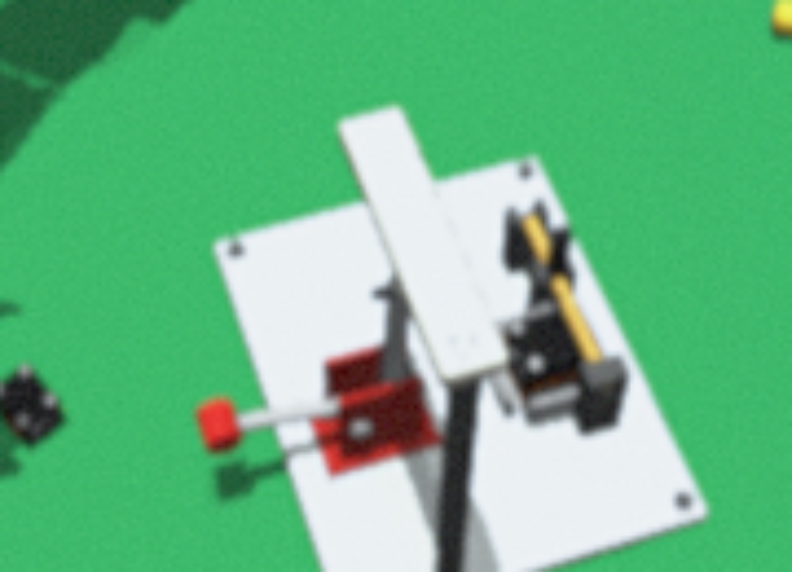

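The picture shows the handle open (grip at px (218,425), jig z about 69, so 1.35 rad). The bolt is home in the keeper at (600,390), and the block is held under it at z about 43. Handing in.

```bash
python3 -c "
from h import *
print(ctrl.finish_job())"
```

```text
the job is handed in; nothing more can be done
None
```

The job is handed in: the middle-sized block lies in the nest held down by the bolt alone, the bolt is fully home in its keeper, the handle is back at its open stop, and I moved nothing else on the bench; the robot clock read 44.7 s at the last check.

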